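Load the last test plate into the reader rack

TASK

Take the test plate from its stand and load it into the one empty slot of the rack, between the other plates: toe under the keeper bar on the robot's side, plate fully down, and the sprung catch snapped shut over its heel. The magnet on the rack shows only roughly where the empty slot is, so feel for it. Do not push the other things on the bench about.

Things in the scene. Friction and masses are not known exactly. Their poses are not given: they have to be found in the camera images.
- card: White plastic test plate to load, a thin upright card: panel 120 (x) x 5 (y, thickness) x 70 mm (z), with a toe at the lower -x corner, a heel (8 long, 14 high, 5 thick, ending at x = 68 mm) at the lower +x corner and a tab on top. Origin: centre of the panel's underside; z up. About 80 g. It starts in the stand, toe roughly towards the robot.
- card_tab (a point): Middle of the plate's grip tab, 87 mm above the plate's underside. The tab stands in the middle of the top edge: 30 (x) x 10 (y, grip across this) x 34 mm high (70 to 104 mm above the underside).
- card_toe (a point): Lower tip of the plate's toe, 80 mm from the plate's origin towards -x. The toe is 20 mm long (x = -80 to -60), 10 mm high, 5 mm thick.
- bay: Slot marker: black magnet 4 x 7 x 14 mm on the rack's +x end plate, stuck by hand, so it shows the empty slot only to within 4 mm sideways (y). Origin: level with the slot's floor (20 mm above the bench), at the middle of the slot's length; x along the slot from keeper bar (robot side) to catch, z up. A loaded plate has this x, z and yaw, with 2 to 4 mm of end play; its y is the slot's own.
- bay_keeper (a point): Lower inner edge of the fixed keeper bar, at x = -66, z = 12.5 mm of the marker's frame (same y error). The bar spans x = -82 to -66, z = 12.5 to 20.5 mm, and a stop at x = -82 mm ends the slot. The plate's toe must lie under the bar, so straight down does not go: tilt the plate toe-down by some 18 degrees, lower the toe behind the bar, feed it under, then swing the heel end down.
- catch (a joint): Opening in m of the sprung catch bar at the slots' +x end: 0 closed, up to 0.009 open (towards +x), returns by itself (1.4 N + 350 N/m). In the marker's frame its nose reaches in to x = 64 mm, underside at z = 15.5; a steep ramp rises from it to x = 72, z = 33; the bar's top is at 35.5 mm. A heel pressed down the ramp (5 to 20 N) opens it; it then snaps shut over the heel.
- bay_fins (a point): Level of the fin tops, 50 mm above the slot floor, in mid-length over the marker's origin (same y error). Rack, fixed: 190 x 116 mm, five slots 18 mm apart, each 7 mm wide between grey fins with square-cut tops; fins at x = -58 to -30 and 30 to 58 mm, open between. Fixed neighbour plates fill the other four slots: panels as the loose one, 70 mm high, tabs at x = 36 to 60, to 104 mm.
- stand: Grey plastic holding stand, fixed: base 170 x 70 x 10 mm, two rails 100 mm long rising to 36 mm above the bench either side of a 6.8 mm groove along x. Origin: centre of its underside; the plate stands on the base, 10 mm above the bench.
- wash_bottle: White bottle with orange cap, 64 mm across, 170 mm tall. Bystander; origin on its underside.
- tub: Clear open tub 100 x 75 x 45 mm. Bystander; origin on its underside.
- jar: Amber jar, 54 mm across, 70 mm tall. Bystander; origin on its underside.
- beaker: Clear beaker, 64 mm across, 85 mm tall. Bystander; origin on its underside.
- spatula: Spatula 200 mm long, lying flat. Bystander.
- timer: Grey bench timer 70 x 60 x 25 mm. Bystander; origin on its underside.
- tip_box: Grey box with clear lid 120 x 85 x 62 mm. Bystander; origin on its underside.
Mind the look-alikes: they are no part of the job. What is shaped like the card but brown or turquoise is not meant. Of the things that look like the part that bears catch, the larger one is meant.

How it is judged:
At the end, for the whole second after the job is handed in: Plate at rest in the empty slot, origin within 6 mm along, 6.5 mm across and 2 mm in height of the marker's; length within 0.03 rad, upright within 0.09 rad; catch under 1.5 mm open; bench things within 30 mm (x of card in the frame of bay between -0.006 and 0.006 m and y of card in the frame of bay between -0.0065 and 0.0065 m and z of card in the frame of bay between -0.002 and 0.002 m and angle between the x axis of card and the x axis of bay, either way round below 0.03 rad and angle between card's own z axis and vertical below 0.09 rad and value of joint catch below 0.0015 m and linear speed of card below 0.01 m/s and distance of each of wash_bottle, tub, jar, beaker, spatula, timer, tip_box from where it was at the start of the episode below 0.03 m); the robot touches nothing.
It fails at once if a thing on the bench is pushed more than 50 mm (distance of any of wash_bottle, tub, jar, beaker, spatula, timer, tip_box from where it was at the start of the episode above 0.05 m).
It also fails if it takes over 72 s, if anything falls off the work surface, if the arm or the gripper's body presses on something with over 40 N, if the wrist force passes 120 N, or if a joint passes its speed limit or range.

ROBOT

A 6-joint arm with a two-finger parallel gripper is mounted at the origin on the work surface. World frame = base frame: x ahead of the robot, y to its left, z up, the work surface at z = 0. Lengths are in m, angles in rad, forces in N, time in s.
With the tool pointing down it reaches from about 0.35 to 0.775 m from the base axis. Payload 7.3 kg.
Tool frame: the origin (TCP) lies between the finger pads; the fingertips stand 8 mm ahead of it and the grasp point (between the pads) lies 11 mm behind it (robot.nose_length is the distance from the TCP to the fingertips, in m); z points along the fingers, y is the line along which they close (so a half turn about z gives the same grasp; the last joint's range is limited). The gripper opens to 92 mm and grips with 3 to 60 N. Pads are 19 mm wide; open, the fingers measure 130 mm over their backs; the gripper's body (75 mm by 190 mm) begins 47 mm behind the grasp point.
Start: joints at [-1.429, 0.342, 1.524, -0, 1.275, -0.146], TCP at [0.149, -0.503, 0.235] pointing down, gripper open.
Joint ranges: [-2.53, 2.53], [-0.77, 2.02], [0.04, 2.7], [-1, 4.14], [0.28, 2.66], [-3.11, 3.11]. Speed limits (rad/s): [2.57, 2.57, 3.14, 3.14, 3.14, 3.14].

INTERFACE

Orientations are given as [roll, pitch, yaw] about the fixed x, y, z axes, in that order (R = Rz(yaw) Ry(pitch) Rx(roll)).
In Python, from cell import robot gives the robot as it stands. The module is installed in compiled form; this text tells all that it offers.
- The arm moves only by the shell command python3 -m jog 'ROWS' [FORCE]. ROWS is JSON, a list that holds one entry, the list of rows, each a list of 5 numbers: the gripper's target within -1 to 1 (fully open at 1, half-way at 0, shut at -1), then the shift along the tool's x, y, z in m, then the turn about the tool's z in rad. A call has 1 to 5 rows; each row is the pose to reach, as a shift and turn from the pose commanded when the call began, along the tool's axes at that moment; what a row does not reach only later rows make up. A row lasts 1/12 s, in which the tool goes at most 41.7 mm and 7.16 degrees, less where a joint would pass 70% of its speed; a pose out of reach is approached as far as the arm can. A call with a gripper value outside its range is refused whole. The fingers move at their own pace and stop on an object; FORCE is the grip in N (left out, the last holds). Time passes only in rows, so rows that repeat a pose let the fingers close. It gives the time, the measured TCP pose, the force, the opening and the grip force at its end, in the units of the state.
- robot.observe(): the state, without advancing time (a new reading comes with each control period).
- robot.read_camera(name): name is "scene" or "top" or "wrist"; returns the picture (480x640x3 uint8, red, green, blue); there is no depth.
- robot.camera_model(name): a dict with "camera_matrix" (3x3 intrinsics, pixels), "position" and "attitude" of the camera in the world; the wrist camera has in their place "mount" (4x4, takes a point from camera to tool coordinates, whose origin is the TCP and whose axes are the flange's). Camera axes: x right, y down, z forward; pixel columns grow to the right and rows downward; lengths in m; the calibration is good to about 2 mm. A picture is of the moment at which its call begins: read the wrist's pose just before it. camera_model takes no time and is no camera call.
- robot.hand_in(): hands the job in; it is judged then, once.
The state is a dict: "time": time; "qpos": joint angles; "qvel": joint speeds; "joint_efforts": joint torques, N m; "tool_pos": TCP position; "tool_rot": TCP orientation; "contact_force": force on the tool from outside, world axes, zero at the start; "torque": the same for the moment, N m; "opening": finger opening in m; "grip_force": force on a finger pad.
Only numpy, scipy, OpenCV 4.12 (cv2) and the standard library are available. Lean on these libraries where they do the work, as an engineer would, in place of code of your own. Each camera call takes 0.05 s, during which the arm holds its last target. There are 200 camera calls.

## Working session

There is one attempt and no reset: what is moved stays moved. The work goes in short steps, Python scripts to look and compute and a shell command to move; the robot and the scene stay as the last step left them, time stands still between calls to the robot, and variables do not carry over. Pictures are saved under pics/ and viewed, at most 10 in all, crops included, and the job is handed in when it is done.

```bash
mkdir -p pics; ls; python3 - <<'E'
from cell import robot
import cv2
s=robot.observe();print(s)
for n in("scene","top","wrist"):
    print(n,robot.camera_model(n))
    cv2.imwrite(f"pics/{n}0.png",robot.read_camera(n)[:,:,::-1])
E
```

```text
pics
{'time': 0.0, 'qpos': array([-1.42904934e+00,  3.42708867e-01,  1.52500698e+00, -6.10986515e-06,
        1.27537835e+00, -1.46026859e-01]), 'qvel': array([ 0.00078907,  0.00018799,  0.00011402, -0.00011515, -0.00209616,
       -0.00040545]), 'joint_efforts': array([ 1.78621565e-03, -4.31232941e+01, -2.44221264e+01,  7.19072367e-02,
        5.60838764e-02, -1.15665039e-04]), 'tool_pos': array([ 0.14895572, -0.50302406,  0.23405564]), 'tool_rot': array([-3.14010625e+00, -2.12705905e-04,  2.87775471e-01]), 'contact_force': array([-0.51791411,  0.08885129, -0.42598341]), 'torque': array([-0.01880197,  0.0218308 ,  0.01880453]), 'grip_force': 0.0, 'opening': 0.09159538526939923}
scene {'camera_matrix': array([[480.67490014,   0.        , 316.62525917],
       [  0.        , 480.67490014, 238.6340596 ],
       [  0.        ,   0.        ,   1.        ]]), 'position': array([ 1.02569175, -0.33756574,  0.85871863]), 'attitude': array([-2.47478722,  0.01465771,  0.99478876])}
top {'camera_matrix': array([[486.5466836 ,   0.        , 329.26772645],
       [  0.        , 486.5466836 , 243.09234921],
       [  0.        ,   0.        ,   1.        ]]), 'position': array([ 0.41129885, -0.01449587,  1.17041476]), 'attitude': array([-3.01360197, -0.02306269, -1.5553589 ])}
wrist {'camera_matrix': array([[402.68135024,   0.        , 324.65508837],
       [  0.        , 402.68135024, 234.95452482],
       [  0.        ,   0.        ,   1.        ]]), 'mount': array([[-3.11674854e-04, -9.64548457e-01, -2.63905622e-01,
         7.04748558e-02],
       [ 9.99999653e-01, -9.67042994e-05, -8.27563889e-04,
         4.26176831e-04],
       [ 7.72704664e-04, -2.63905788e-01,  9.64548152e-01,
        -1.49213669e-01],
       [ 0.00000000e+00,  0.00000000e+00,  0.00000000e+00,
         1.00000000e+00]])}
```

View pics/top0.png

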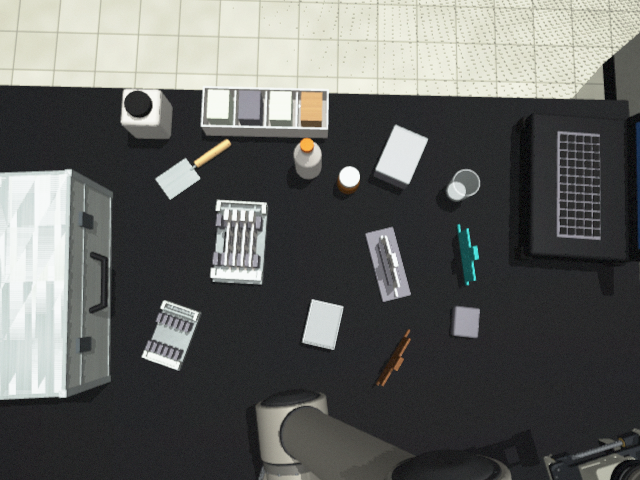

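View pics/scene0.png

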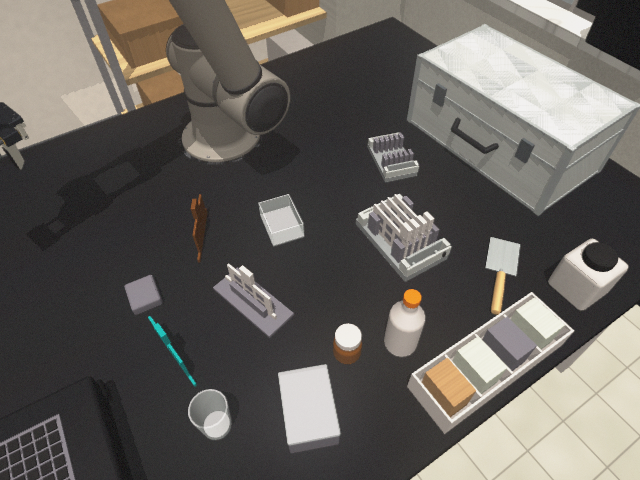

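The top view shows the rack at about (240,242), the small look-alike at (172,335), the white plate in its stand at (388,263) with yaw near 15°, and the brown and turquoise decoys. Next I'll zoom in.

```bash
cat > h.py <<'E'
import numpy as np, cv2
from scipy.spatial.transform import Rotation as R
from cell import robot
def cam(n,pose=None):
    m=robot.camera_model(n);K=m["camera_matrix"]
    if "mount" in m:
        s=pose or robot.observe();T=np.eye(4);T[:3,:3]=R.from_euler("xyz",s["tool_rot"]).as_matrix();T[:3,3]=s["tool_pos"]
        T=T@m["mount"];return K,T[:3,:3],T[:3,3]
    return K,R.from_euler("xyz",m["attitude"]).as_matrix(),np.array(m["position"])
def onz(c,uv,z):
    K,A,p=c;uv=np.atleast_2d(np.array(uv,float))
    d=np.c_[(uv-K[:2,2])/np.array([K[0,0],K[1,1]]),np.ones(len(uv))]@A.T
    return p+d*((z-p[2])/d[:,2])[:,None]
def proj(c,P):
    K,A,p=c;q=(np.atleast_2d(P)-p)@A;return q[:,:2]/q[:,2:]*[K[0,0],K[1,1]]+K[:2,2]
E
python3 - <<'E'
import cv2,numpy as np
t=cv2.imread("pics/top0.png");s=cv2.imread("pics/scene0.png")
z=lambda i,x,y,w,h,f:cv2.resize(i[y:y+h,x:x+w],None,fx=f,fy=f,interpolation=cv2.INTER_CUBIC)
a=z(t,205,195,66,95,6);b=z(t,355,220,66,95,6)
cv2.imwrite("pics/c1.png",np.hstack([a,b]))
cv2.imwrite("pics/c2.png",z(s,210,185,250,150,3.2)) 
from h import *
c=cam("top")
for n,uv,zz in(("rack",(240,242),.09),("stand",(388,263),.0),("bottle",(307,145),.17),("tub",(323,325),.045),("jar",(348,178),.07)):print(n,onz(c,uv,zz).round(3))
E
```

```text
rack [[0.55  0.162 0.09 ]]
stand [[ 0.516 -0.182  0.   ]]
bottle [[0.75  0.015 0.17 ]]
tub [[ 0.368 -0.027  0.045]]
jar [[ 0.707 -0.079  0.07 ]]
```

View pics/c1.png

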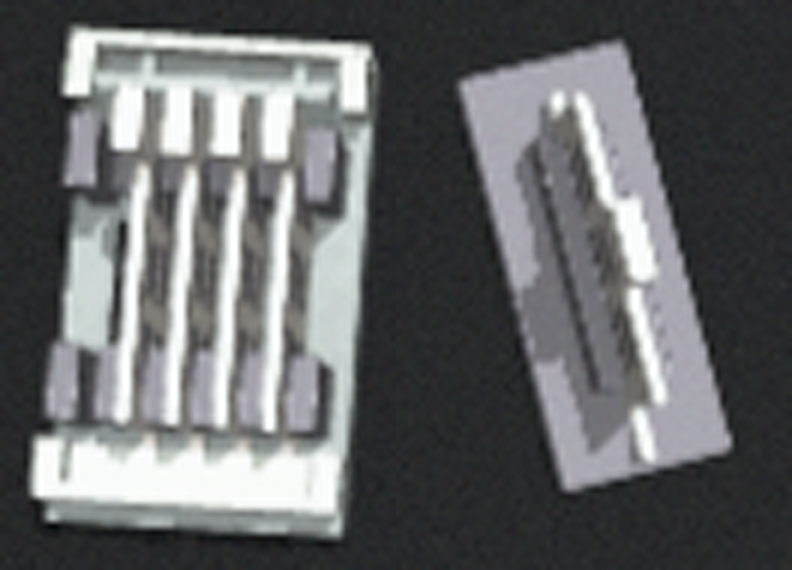

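View pics/c2.png

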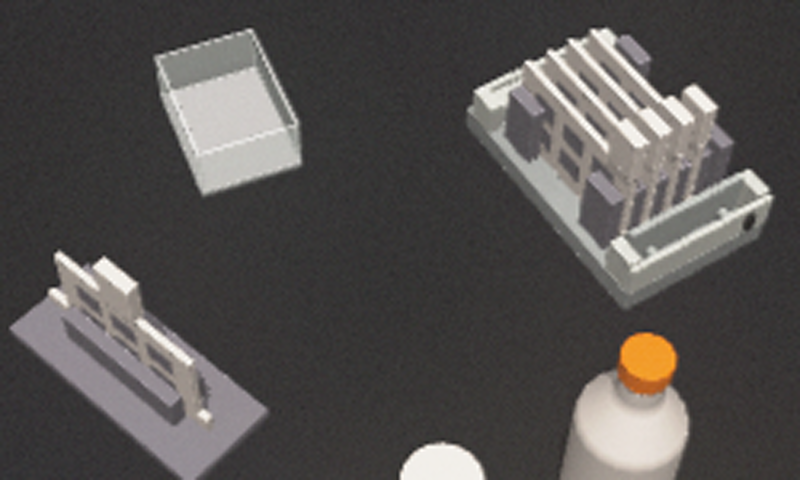

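The rack crop shows four white panels at crop x≈125, 173, 222 and 270. The empty slot is the leftmost one (+y), between the fins at crop x≈62 and 112, and the scene view's magnet at (750,220) agrees with that. The plate's tab is at crop (633,240), with the toe at the bottom, towards the robot.

```bash
python3 - <<'E'
from h import *
c=cam("top")
o=lambda x,y:(205+x/6-.42,195+y/6-.42) 
p=lambda x,y:(355+(x-396)/6-.42,220+y/6-.42)
tab=onz(c,p(634,240),.114)[0];e=onz(c,[p(655,400),p(585,110)],.08);print("tab",tab.round(4),"edge",e.round(4),np.arctan2(*(e[1]-e[0])[[1,0]]))
for a,b in(((122,420),(143,170)),((173,420),(190,170)),((221,425),(238,175)),((270,425),(287,175))):
    e=onz(c,[o(*a),o(*b)],.09);print(e.round(4).tolist(),np.arctan2(*(e[1]-e[0])[[1,0]]))
# tabs tops at z .124, 
print(onz(c,[o(126,122),o(177,124),o(225,124),o(277,124)],.124).round(4))
sc=cam("scene");print("magnet",onz(sc,(210+750/3.2,185+220/3.2),.04))
E
```

```text
tab [ 0.5139 -0.1794  0.114 ] edge [[ 0.4573 -0.1925  0.08  ]
 [ 0.5663 -0.1662  0.08  ]] 0.23675813229710752
[[0.4985, 0.1932, 0.09], [0.5922, 0.1894, 0.09]] -0.04064402113698109
[[0.4988, 0.1745, 0.09], [0.5925, 0.172, 0.09]] -0.02703174518509994
[[0.4973, 0.1568, 0.09], [0.591, 0.154, 0.09]] -0.029148952799180793
[[0.4976, 0.1387, 0.09], [0.5913, 0.1358, 0.09]] -0.031296289392075724
[[0.604  0.1899 0.124 ]
 [0.6036 0.1715 0.124 ]
 [0.6039 0.1541 0.124 ]
 [0.6043 0.1353 0.124 ]]
magnet [[0.66175499 0.2052165  0.04      ]]
```

```bash
python3 -m jog '[[[0,0.036,-0.017,0,0],[0,0.072,-0.034,0,0],[0,0.108,-0.051,0,0],[0,0.144,-0.068,0,0],[0,0.18,-0.085,0,0]]]' 10
python3 -m jog '[[[0,0.036,-0.017,0,0],[0,0.072,-0.034,0,0],[0,0.108,-0.051,0,0],[0,0.144,-0.068,0,0],[0,0.18,-0.085,0,0]]]'
python3 -m jog '[[[0,0.036,-0.017,0,0],[0,0.072,-0.034,-0.01,0.03],[0,0.082,-0.037,-0.01,0.053],[0,0.082,-0.037,-0.01,0.053],[0,0.082,-0.037,-0.01,0.053]]]'
python3 - <<'E'
from h import *
s=robot.observe();print(s["tool_pos"],s["tool_rot"],s["qvel"].round(3))
im=robot.read_camera("wrist")[:,:,::-1];cv2.imwrite("pics/w1.png",im)
E
```

```text
time: 0.57
tool_pos: [0.2984, -0.3693, 0.2346]
tool_rot: [-3.141, 0.0, 0.287]
contact_force: [1.3, -1.1, -0.2]
opening: 0.0631
grip_force: 0.0
time: 0.98
tool_pos: [0.4471, -0.2365, 0.2346]
tool_rot: [-3.142, 0.0, 0.288]
contact_force: [0.2, -0.2, 0.4]
opening: 0.0461
grip_force: 0.0
time: 1.4
tool_pos: [0.5139, -0.1791, 0.2441]
tool_rot: [-3.141, 0.001, 0.237]
contact_force: [-0.7, 0.1, -0.4]
opening: 0.0458
grip_force: 0.0
[ 0.51392383 -0.1790516   0.24407766] [-3.14116089e+00  1.32580388e-03  2.37028934e-01] [-0.037 -0.011  0.021 -0.004  0.001 -0.007]
```

View pics/w1.png

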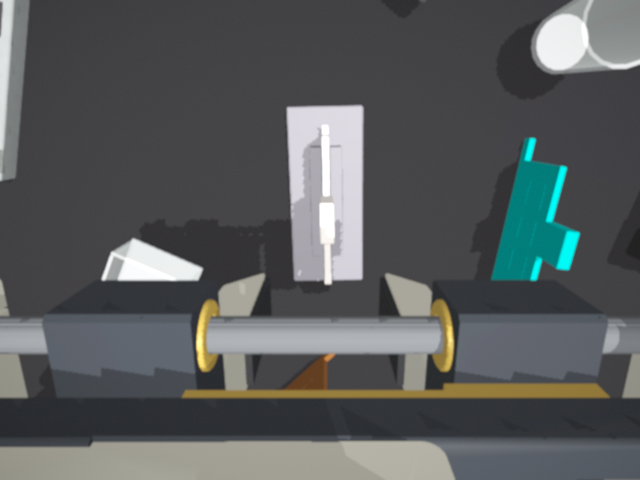

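The wrist view shows the stand straight below. The plate's tab is at about (327,220), with the panel running from (325,128) to (328,282).

```bash
python3 - <<'E'
from h import *
s=dict(tool_pos=[ 0.51392383,-0.1790516,0.24407766],tool_rot=[-3.14116089,1.32580388e-03,2.37028934e-01])
c=cam("wrist",s);im=cv2.imread("pics/w1.png")
g=im.min(2)
for r in range(120,290,6):
    w=np.where(g[r,300:350]>205)[0]+300
    print(r,(w.min(),w.max(),len(w)) if len(w) else None)
y=.237;cx,sx=np.cos(y),np.sin(y)
P=lambda x,yy,z:[.5139+x*cx-yy*sx,-.1794+x*sx+yy*cx,.01+z]
print(proj(c,[P(-15,0,.104)if 0 else P(-.015,0,.104),P(.015,0,.104),P(.015,0,.07),P(.06,0,.07),P(-.06,0,.07),P(.068,0,.014),P(-.08,0,.01)]).round(1))
E
```

```text
120 (np.int64(300), np.int64(349), 50)
126 (np.int64(300), np.int64(349), 50)
132 (np.int64(300), np.int64(349), 47)
138 (np.int64(300), np.int64(349), 44)
144 (np.int64(300), np.int64(349), 33)
150 (np.int64(300), np.int64(349), 31)
156 (np.int64(300), np.int64(349), 30)
162 (np.int64(300), np.int64(349), 31)
168 (np.int64(300), np.int64(349), 31)
174 (np.int64(300), np.int64(349), 28)
180 (np.int64(300), np.int64(349), 30)
186 (np.int64(300), np.int64(349), 31)
192 (np.int64(300), np.int64(349), 30)
198 (np.int64(333), np.int64(349), 14)
204 (np.int64(319), np.int64(349), 30)
210 (np.int64(319), np.int64(349), 30)
216 (np.int64(319), np.int64(349), 30)
222 (np.int64(319), np.int64(349), 23)
228 (np.int64(320), np.int64(349), 22)
234 (np.int64(320), np.int64(349), 22)
240 (np.int64(321), np.int64(349), 20)
246 (np.int64(324), np.int64(349), 14)
252 (np.int64(325), np.int64(349), 14)
258 (np.int64(325), np.int64(349), 22)
264 (np.int64(325), np.int64(349), 22)
270 (np.int64(325), np.int64(349), 21)
276 (np.int64(325), np.int64(349), 22)
282 (np.int64(325), np.int64(330), 6)
288 None
[[324.9 246.9]
 [324.9 206.2]
 [324.9 197.8]
 [324.9 139. ]
 [324.9 286.4]
 [325.  127.5]
 [325.  281.7]]
```

```bash
python3 -m jog '[[[-0.4,0.006,0.001,0.036,-0.015],[-0.4,0.006,0.001,0.074,-0.015],[-0.4,0.006,0.001,0.112,-0.015],[-0.4,0.006,0.001,0.14,-0.015],[-0.4,0.006,0.001,0.151,-0.015]]]' 20
python3 -m jog '[[[-0.4,0,0,0,0],[-1,0,0,0,0],[-1,0,0,0,0],[-1,0,0,0,0],[-1,0,0,0,0]]]' 20
python3 -m jog '[[[-1,0,0,0,0],[-1,0,0,0,0]]]' 20
```

```text
time: 1.87
tool_pos: [0.5164, -0.1792, 0.0894]
tool_rot: [-3.137, 0.006, 0.248]
contact_force: [-0.2, 0.9, -0.4]
opening: 0.0279
grip_force: 0.0
time: 2.28
tool_pos: [0.5207, -0.1795, 0.0953]
tool_rot: [3.14, -0.002, 0.25]
contact_force: [-1.0, 0.4, 3.4]
opening: 0.0103
grip_force: 20.0
time: 2.45
tool_pos: [0.5207, -0.1795, 0.0952]
tool_rot: [3.14, -0.002, 0.25]
contact_force: [-2.3, -0.6, 6.7]
opening: 0.01
grip_force: 20.0
```

```bash
python3 -m jog '[[[-1,0,0,-0.01,0],[-1,0,0,-0.04,0],[-1,0,0,-0.075,0],[-1,0,0,-0.11,0],[-1,0,0,-0.14,0]]]' 20
python3 -m jog '[[[-1,0.01,-0.024,0,0],[-1,0.025,-0.06,0,0],[-1,0.04,-0.096,0,0],[-1,0.055,-0.132,0,0],[-1,0.07,-0.168,0,0]]]'
python3 -m jog '[[[-1,0.015,-0.036,0,0.06],[-1,0.03,-0.072,0,0.12],[-1,0.045,-0.108,0,0.18],[-1,0.06,-0.144,0,0.24],[-1,0.074,-0.176,0,0.28]]]'
python3 -m jog '[[[-1,0.005,-0.017,0,0],[-1,0.005,-0.017,0,0],[-1,0.005,-0.017,0,0],[-1,0.005,-0.017,0,0]]]'
python3 - <<'E'
from h import *
s=robot.observe();print(s["tool_pos"],s["tool_rot"],s["qvel"].round(3))
t=robot.read_camera("top")[:,:,::-1];w=robot.read_camera("wrist")[:,:,::-1];sc=robot.read_camera("scene")[:,:,::-1]
cv2.imwrite("pics/t2.png",t);cv2.imwrite("pics/w2.png",w);cv2.imwrite("pics/s2.png",sc)
a=cv2.resize(w[0:300,150:500],None,fx=1.15,fy=1.15);b=cv2.resize(sc[90:300,290:470],None,fx=2.2,fy=2.2,interpolation=cv2.INTER_CUBIC)
H=max(a.shape[0],b.shape[0]);p=lambda i:np.vstack([i,np.zeros((H-i.shape[0],i.shape[1],3),np.uint8)])
cv2.imwrite("pics/v2.png",np.hstack([p(a),p(b)])[:600,:800])
E
```

```text
time: 2.87
tool_pos: [0.5203, -0.179, 0.237]
tool_rot: [3.14, -0.002, 0.25]
contact_force: [1.0, -0.1, -0.1]
opening: 0.0102
grip_force: 20.0
time: 3.28
tool_pos: [0.5464, 0.0028, 0.2348]
tool_rot: [3.141, -0.001, 0.249]
contact_force: [0.8, -0.4, -0.4]
opening: 0.01
grip_force: 20.0
time: 3.7
tool_pos: [0.5744, 0.1925, 0.2347]
tool_rot: [-3.141, -0.001, -0.032]
contact_force: [0.5, -0.1, -1.3]
opening: 0.0098
grip_force: 20.0
time: 4.03
tool_pos: [0.5799, 0.2061, 0.234]
tool_rot: [3.141, 0.0, -0.03]
contact_force: [0.2, -0.5, -1.1]
opening: 0.0097
grip_force: 20.0
[0.57993683 0.20606717 0.23400806] [ 3.14102387e+00  5.23718354e-05 -3.02043456e-02] [-0.019 -0.007  0.008 -0.001 -0.003  0.002]
```

View pics/v2.png

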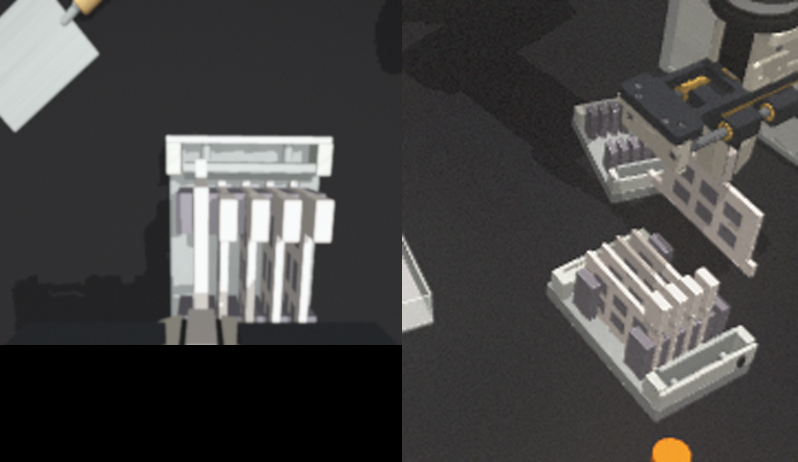

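The wrist view shows the held plate at column ≈325. The neighbour tabs are at about 348, 376, 404 and 431 in the full image, so the slot is a few pixels to the left of the plate. Next I'll measure that precisely.

```bash
python3 - <<'E'
from h import *
s=dict(tool_pos=[0.57993683,0.20606717,0.23400806],tool_rot=[3.14102387,5.2e-05,-3.02043456e-02])
c=cam("wrist",s);g=cv2.imread("pics/w2.png").min(2).astype(int)
for r in (178,186,194,200): 
    print(r,g[r,314:440].tolist() if r in(186,) else "")
    b=(g[r]>225).astype(int);d=np.diff(b);st=np.where(d==1)[0]+1;en=np.where(d==-1)[0]
    ok=[(a,e) for a,e in zip(st,en) if 300<a<445 and e-a>5];print(ok,[onz(c,((a+e)/2,r),.124)[0,:2].round(4).tolist() for a,e in ok])
E
```

```text
178 
[(np.int64(320), np.int64(330)), (np.int64(342), np.int64(355)), (np.int64(370), np.int64(383)), (np.int64(398), np.int64(411)), (np.int64(426), np.int64(439))] [[0.6175, 0.2043], [0.617, 0.1892], [0.6165, 0.1712], [0.6159, 0.1533], [0.6154, 0.1353]]
186 [174, 173, 161, 141, 173, 222, 244, 249, 249, 249, 249, 249, 249, 249, 249, 248, 233, 195, 147, 130, 130, 130, 131, 130, 127, 129, 159, 210, 240, 248, 249, 249, 249, 249, 249, 249, 249, 249, 249, 249, 249, 233, 194, 147, 130, 129, 129, 129, 125, 118, 115, 117, 116, 122, 166, 217, 243, 249, 249, 249, 249, 249, 249, 249, 249, 249, 249, 249, 248, 233, 195, 144, 119, 114, 116, 118, 117, 117, 118, 118, 118, 129, 176, 222, 244, 248, 249, 249, 249, 249, 248, 249, 248, 248, 249, 249, 243, 218, 170, 127, 117, 117, 118, 118, 118, 117, 118, 117, 120, 147, 195, 230, 246, 249, 248, 248, 248, 248, 248, 248, 249, 248, 249, 248, 237, 194]
[(np.int64(320), np.int64(330)), (np.int64(342), np.int64(355)), (np.int64(370), np.int64(383)), (np.int64(398), np.int64(410)), (np.int64(425), np.int64(438))] [[0.6123, 0.2045], [0.6119, 0.1893], [0.6113, 0.1712], [0.6108, 0.1535], [0.6102, 0.1357]]
194 
[(np.int64(320), np.int64(329)), (np.int64(342), np.int64(355)), (np.int64(370), np.int64(382)), (np.int64(397), np.int64(410)), (np.int64(425), np.int64(437))] [[0.6071, 0.205], [0.6066, 0.1894], [0.6061, 0.1715], [0.6056, 0.1537], [0.605, 0.1358]]
200 
[(np.int64(320), np.int64(329)), (np.int64(342), np.int64(355)), (np.int64(369), np.int64(382)), (np.int64(397), np.int64(409)), (np.int64(424), np.int64(437))] [[0.6032, 0.2051], [0.6027, 0.1894], [0.6022, 0.1718], [0.6016, 0.1539], [0.6011, 0.136]]
```

```bash
python3 - <<'E'
from h import *
s=dict(tool_pos=[0.57993683,0.20606717,0.23400806],tool_rot=[3.14102387,5.2e-05,-3.02043456e-02])
c=cam("wrist",s);im=cv2.imread("pics/w2.png");g=im.min(2).astype(int)
for u in(348,404): print(u,[(r,g[r,u]) for r in range(150,226,2)])
print(onz(c,[(348,r) for r in (160,170,172,176,205,208,210,212)],.124)[:,0].round(4))
u=324;print("card",[(r,g[r,u]) for r in range(120,160,2)])
print(onz(c,[(324,r) for r in (132,136,138,140,142,144,150)],.163)[:,0].round(4))
t=cv2.imread("pics/top0.png").min(2).astype(int);ct=cam("top")
for u in(225,234): print("top",[(r,t[r,u]) for r in range(196,222)])
print([(r,t[r,238]) for r in range(258,290)])
print(onz(ct,[(226,r) for r in(209,210,211,220,221,222)],.124)[:,0].round(4),onz(ct,[(238,r) for r in range(264,280)],.0405)[:,0].round(4))
E
```

```text
348 [(150, np.int64(156)), (152, np.int64(124)), (154, np.int64(127)), (156, np.int64(141)), (158, np.int64(157)), (160, np.int64(187)), (162, np.int64(176)), (164, np.int64(109)), (166, np.int64(121)), (168, np.int64(139)), (170, np.int64(149)), (172, np.int64(167)), (174, np.int64(233)), (176, np.int64(249)), (178, np.int64(249)), (180, np.int64(249)), (182, np.int64(249)), (184, np.int64(249)), (186, np.int64(249)), (188, np.int64(249)), (190, np.int64(249)), (192, np.int64(249)), (194, np.int64(249)), (196, np.int64(249)), (198, np.int64(249)), (200, np.int64(249)), (202, np.int64(249)), (204, np.int64(249)), (206, np.int64(249)), (208, np.int64(245)), (210, np.int64(223)), (212, np.int64(227)), (214, np.int64(225)), (216, np.int64(219)), (218, np.int64(218)), (220, np.int64(216)), (222, np.int64(209)), (224, np.int64(207))]
404 [(150, np.int64(177)), (152, np.int64(122)), (154, np.int64(125)), (156, np.int64(153)), (158, np.int64(228)), (160, np.int64(243)), (162, np.int64(202)), (164, np.int64(121)), (166, np.int64(102)), (168, np.int64(126)), (170, np.int64(158)), (172, np.int
[... 2438 characters left out ...]
(265, np.int64(142)), (266, np.int64(78)), (267, np.int64(136)), (268, np.int64(178)), (269, np.int64(205)), (270, np.int64(235)), (271, np.int64(244)), (272, np.int64(247)), (273, np.int64(248)), (274, np.int64(248)), (275, np.int64(248)), (276, np.int64(249)), (277, np.int64(249)), (278, np.int64(239)), (279, np.int64(179)), (280, np.int64(137)), (281, np.int64(140)), (282, np.int64(117)), (283, np.int64(61)), (284, np.int64(21)), (285, np.int64(30)), (286, np.int64(38)), (287, np.int64(31)), (288, np.int64(37)), (289, np.int64(40))]
[0.6171 0.6149 0.6126 0.5928 0.5906 0.5884] [0.5044 0.502  0.4997 0.4974 0.4951 0.4928 0.4904 0.4881 0.4858 0.4835
 0.4812 0.4789 0.4766 0.4742 0.4719 0.4696]
```

```bash
python3 -m jog '[[[-1,0.004,-0.0023,0.01,0],[-1,0.004,-0.0023,0.03,0],[-1,0.004,-0.0023,0.05,0],[-1,0.004,-0.0023,0.065,0],[-1,0.004,-0.0023,0.065,0]]]' 20
python3 -m jog '[[[-1,0,0,0.004,0],[-1,0,0,0.008,0],[-1,0,0,0.012,0],[-1,0,0,0.016,0],[-1,0,0,0.016,0]]]'
```

```text
time: 4.6
tool_pos: [0.5825, 0.2078, 0.1645]
tool_rot: [3.14, 0.007, -0.031]
contact_force: [-1.0, -0.0, -1.2]
opening: 0.0095
grip_force: 20.0
time: 5.02
tool_pos: [0.5841, 0.2088, 0.1523]
tool_rot: [3.141, 0.0, -0.03]
contact_force: [0.5, -0.0, -0.7]
opening: 0.0097
grip_force: 20.0
```

```bash
python3 -m jog '[[[-1,0,0,0.003,0],[-1,0,0,0.006,0],[-1,0,0,0.008,0],[-1,0,0,0.008,0],[-1,0,0,0.008,0]]]' 20
python3 - <<'E'
from h import *
print(robot.observe()["contact_force"],robot.observe()["torque"],robot.observe()["tool_pos"])
w=robot.read_camera("scene")[:,:,::-1];cv2.imwrite("pics/s3.png",cv2.resize(w[120:290,340:470],None,fx=4,fy=3.5,interpolation=cv2.INTER_CUBIC))
E
```

```text
time: 5.43
tool_pos: [0.5842, 0.2089, 0.1446]
tool_rot: [3.141, 0.0, -0.03]
contact_force: [0.7, -0.1, -0.5]
opening: 0.01
grip_force: 20.0
[ 0.71268528 -0.09982462 -0.54410979] [ 0.05227466  0.04145916 -0.01761048] [0.58419716 0.20889899 0.1445585 ]
```

View pics/s3.png

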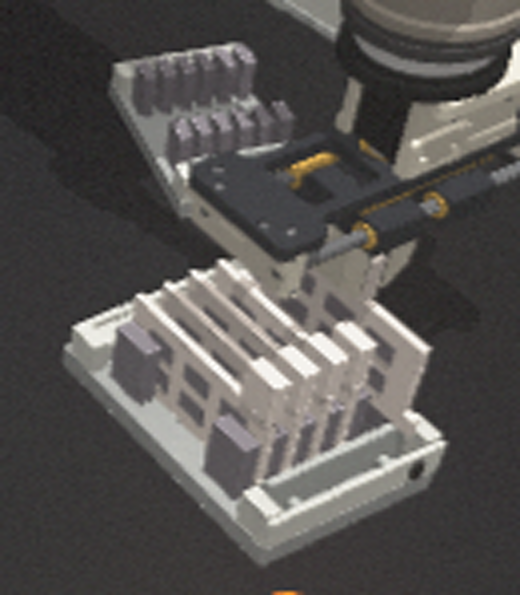

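The plate is between the fins with no contact force. Next I'll lower it so its underside rests on the catch bar and the plate pivots toe-down in the grip, backing off in x as it tilts.

```bash
python3 -m jog '[[[-1,0,0,0.003,0],[-1,-0.001,0,0.005,0],[-1,-0.002,0,0.007,0],[-1,-0.004,0,0.0085,0],[-1,-0.006,0,0.010,0]]]' 15
python3 -m jog '[[[-1,-0.002,0,0.001,0],[-1,-0.004,0,0.002,0],[-1,-0.006,0,0.0035,0],[-1,-0.006,0,0.0035,0]]]'
python3 - <<'E'
from h import *
print(robot.observe()["torque"],robot.observe()["tool_pos"])
w=robot.read_camera("scene")[:,:,::-1];cv2.imwrite("pics/s4.png",cv2.resize(w[150:280,340:470],None,fx=4.5,fy=4.5,interpolation=cv2.INTER_CUBIC))
E
```

```text
time: 5.9
tool_pos: [0.5784, 0.2092, 0.1355]
tool_rot: [-3.141, -0.001, -0.03]
contact_force: [-1.9, -0.1, 5.6]
opening: 0.0096
grip_force: 15.0
time: 6.23
tool_pos: [0.5718, 0.2093, 0.1312]
tool_rot: [-3.142, 0.0, -0.03]
contact_force: [-1.6, 0.9, 4.1]
opening: 0.0102
grip_force: 15.0
[ 0.00704867  0.08312781 -0.03178831] [0.57178533 0.20933822 0.13116729]
```

View pics/s4.png

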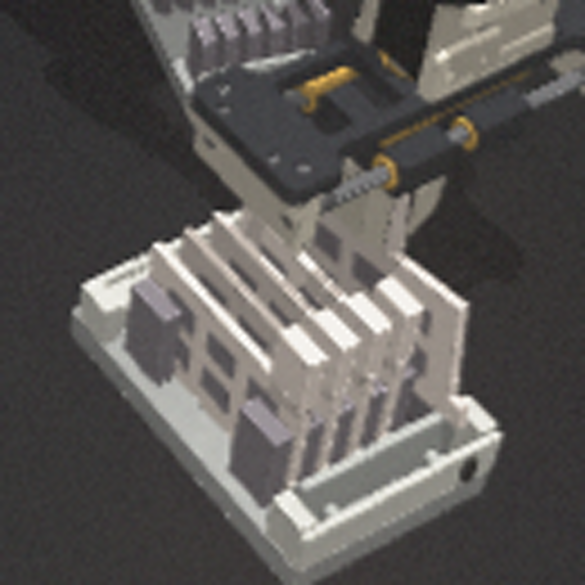

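The heel is on the catch bar with about 5 N of support, and the plate is tilting toe-down as planned. I'll continue.

```bash
python3 -m jog '[[[-1,-0.002,0,0.0015,0],[-1,-0.004,0,0.003,0],[-1,-0.0065,0,0.0045,0],[-1,-0.009,0,0.006,0],[-1,-0.009,0,0.006,0]]]' 15
python3 - <<'E'
from h import *
print(robot.observe()["contact_force"],robot.observe()["torque"],robot.observe()["tool_pos"])
E
python3 -m jog '[[[-1,0,0,0.001,0],[-1,0,0,0.002,0],[-1,0,0,0.002,0]]]' 15
```

```text
time: 6.7
tool_pos: [0.5626, 0.2095, 0.1245]
tool_rot: [3.141, 0.001, -0.03]
contact_force: [-0.2, 0.3, 1.4]
opening: 0.01
grip_force: 15.0
[-0.20853376  0.25003563  1.36419159] [ 0.06202167 -0.12620101  0.00784154] [0.56262905 0.20946501 0.12450483]
time: 6.95
tool_pos: [0.5631, 0.2095, 0.1231]
tool_rot: [3.141, 0.001, -0.03]
contact_force: [-3.0, 0.3, 2.1]
opening: 0.0101
grip_force: 15.0
```

```bash
cat > m.py <<'E'
from h import *
s=robot.observe();w=robot.read_camera("wrist")[:,:,::-1];cv2.imwrite("pics/wm.png",w)
c=cam("wrist",s);g=w.min(2).astype(int)
print(s["tool_pos"].round(4),s["contact_force"].round(1),s["torque"].round(3),s["opening"])
tp=np.array(s["tool_pos"])+[0,0,.011];y=s["tool_rot"][2];ex=np.array([np.cos(y),np.sin(y),0])
def pt(a,b,th):
    th=np.radians(th);dx,dz=a-.005,b-.096
    return tp+ex*(dx*np.cos(th)-dz*np.sin(th))+np.array([0,0,dx*np.sin(th)+dz*np.cos(th)])
print("col",[(r,g[r,322:329].mean().round().astype(int)) for r in range(60,250,4)])
for th in(0,4,8,12,15,18):print(th,"corner60,70 tab15,104 heel68,14:",proj(c,[pt(.06,.07,th),pt(.068,.014,th)]).round(0).tolist(),"toe",((pt(-.08,0,th)-[.5595,.2095,.02])*1e3).round(1)[[0,2]],"heel",((pt(.068,0,th)-[.5595,.2095,.02])*1e3).round(1)[[0,2]])
E
python3 m.py
```

```text
[0.5631 0.2095 0.1231] [-3.   0.3  2.1] [ 0.027  0.219 -0.009] 0.010141483012562857
col [(60, np.int64(42)), (64, np.int64(42)), (68, np.int64(43)), (72, np.int64(42)), (76, np.int64(49)), (80, np.int64(131)), (84, np.int64(235)), (88, np.int64(229)), (92, np.int64(112)), (96, np.int64(164)), (100, np.int64(174)), (104, np.int64(227)), (108, np.int64(227)), (112, np.int64(228)), (116, np.int64(228)), (120, np.int64(179)), (124, np.int64(171)), (128, np.int64(171)), (132, np.int64(171)), (136, np.int64(171)), (140, np.int64(171)), (144, np.int64(171)), (148, np.int64(171)), (152, np.int64(172)), (156, np.int64(172)), (160, np.int64(228)), (164, np.int64(228)), (168, np.int64(227)), (172, np.int64(228)), (176, np.int64(227)), (180, np.int64(228)), (184, np.int64(228)), (188, np.int64(228)), (192, np.int64(228)), (196, np.int64(228)), (200, np.int64(228)), (204, np.int64(228)), (208, np.int64(228)), (212, np.int64(228)), (216, np.int64(228)), (220, np.int64(228)), (224, np.int64(228)), (228, np.int64(228)), (232, np.int64(228)), (236, np.int64(228)), (240, np.int64(228)), (244, np.int64(228)), (248, np.int64(228))]
0 corner60,70 tab15,104 heel68,14: [[324.0, 165.0], [324.0, 139.0]] toe [-81.4  18.1] heel [66.5 18.1]
4 corner60,70 tab15,104 heel68,14: [[324.0, 161.0], [324.0, 129.0]] toe [-74.5  12.4] heel [73.1 22.7]
8 corner60,70 tab15,104 heel68,14: [[324.0, 159.0], [324.0, 118.0]] toe [-67.2   7.2] heel [79.3 27.8]
12 corner60,70 tab15,104 heel68,14: [[324.0, 157.0], [324.0, 107.0]] toe [-59.6   2.5] heel [85.1 33.3]
15 corner60,70 tab15,104 heel68,14: [[324.0, 155.0], [324.0, 100.0]] toe [-53.7  -0.7] heel [89.2 37.6]
18 corner60,70 tab15,104 heel68,14: [[324.0, 155.0], [324.0, 92.0]] toe [-47.6  -3.5] heel [93.1 42.2]
```

The heel's top edge at row 102 gives a tilt of about 14°, with the toe near the floor and about 10 mm short of the keeper bar. I'll feed it under.

```bash
python3 -m jog '[[[-1,-0.004,0,-0.0005,0],[-1,-0.008,0,-0.0005,0],[-1,-0.012,0,-0.0005,0],[-1,-0.016,0,-0.0005,0],[-1,-0.016,0,-0.0005,0]]]' 15
python3 m.py | cut -c1-700
```

```text
time: 7.42
tool_pos: [0.5462, 0.21, 0.1234]
tool_rot: [3.141, 0.001, -0.03]
contact_force: [-0.8, 1.0, -1.2]
opening: 0.0102
grip_force: 15.0
[0.5462 0.21   0.1234] [-0.8  1.  -1.2] [0.032 0.005 0.018] 0.010154536351254573
col [(60, np.int64(89)), (64, np.int64(125)), (68, np.int64(128)), (72, np.int64(127)), (76, np.int64(164)), (80, np.int64(169)), (84, np.int64(194)), (88, np.int64(194)), (92, np.int64(174)), (96, np.int64(139)), (100, np.int64(157)), (104, np.int64(211)), (108, np.int64(211)), (112, np.int64(211)), (116, np.int64(211)), (120, np.int64(163)), (124, np.int64(155)), (128, np.int64(155)), (132, np.int64(155)), (136, np.int64(155)), (140, np.int64(155)), (144, np.int64(155)), (148, np.int64(155)), (152, np.int64(155)), (156, np.int64(155)), (160, np.int64(211)), (164, np.int64(211)), (168, np.int64(211)), (172, np.int64(211)), (176, np.int64(211)), (180, np.int64(211)), (184, np.int64(211)), (1
0 corner60,70 tab15,104 heel68,14: [[324.0, 165.0], [324.0, 139.0]] toe [-98.3  18.4] heel [49.7 18.4]
4 corner60,70 tab15,104 heel68,14: [[324.0, 161.0], [324.0, 129.0]] toe [-91.4  12.7] heel [56.2 23.1]
8 corner60,70 tab15,104 heel68,14: [[324.0, 159.0], [324.0, 118.0]] toe [-84.1   7.5] heel [62.4 28.1]
12 corner60,70 tab15,104 heel68,14: [[324.0, 157.0], [324.0, 107.0]] toe [-76.5   2.9] heel [68.2 33.6]
15 corner60,70 tab15,104 heel68,14: [[324.0, 155.0], [324.0, 100.0]] toe [-70.5  -0.3] heel [72.3 38. ]
18 corner60,70 tab15,104 heel68,14: [[324.0, 155.0], [324.0, 92.0]] toe [-64.5  -3.1] heel [76.2 42.6]
```

```bash
python3 -m jog '[[[-1,-0.001,0,0.001,0],[-1,-0.001,0,0.0025,0],[-1,0,0,0.004,0],[-1,0.001,0,0.005,0],[-1,0.001,0,0.005,0]]]' 15
python3 m.py | cut -c1-700
```

```text
time: 7.88
tool_pos: [0.5501, 0.21, 0.1201]
tool_rot: [-3.141, -0.004, -0.03]
contact_force: [3.2, -0.7, 6.6]
opening: 0.0101
grip_force: 15.0
[0.5501 0.21   0.1201] [ 3.2 -0.7  6.6] [-0.085 -0.165  0.021] 0.010149529529462572
col [(60, np.int64(217)), (64, np.int64(131)), (68, np.int64(90)), (72, np.int64(127)), (76, np.int64(128)), (80, np.int64(127)), (84, np.int64(164)), (88, np.int64(175)), (92, np.int64(194)), (96, np.int64(194)), (100, np.int64(146)), (104, np.int64(150)), (108, np.int64(208)), (112, np.int64(213)), (116, np.int64(213)), (120, np.int64(213)), (124, np.int64(182)), (128, np.int64(150)), (132, np.int64(151)), (136, np.int64(151)), (140, np.int64(151)), (144, np.int64(151)), (148, np.int64(151)), (152, np.int64(151)), (156, np.int64(151)), (160, np.int64(213)), (164, np.int64(212)), (168, np.int64(213)), (172, np.int64(213)), (176, np.int64(213)), (180, np.int64(213)), (184, np.int64(213)), (1
0 corner60,70 tab15,104 heel68,14: [[324.0, 165.0], [324.0, 140.0]] toe [-94.4  15.1] heel [53.6 15.1]
4 corner60,70 tab15,104 heel68,14: [[324.0, 162.0], [324.0, 129.0]] toe [-87.5   9.4] heel [60.1 19.7]
8 corner60,70 tab15,104 heel68,14: [[324.0, 159.0], [324.0, 119.0]] toe [-80.2   4.2] heel [66.3 24.8]
12 corner60,70 tab15,104 heel68,14: [[324.0, 156.0], [324.0, 108.0]] toe [-72.6  -0.5] heel [72.1 30.3]
15 corner60,70 tab15,104 heel68,14: [[324.0, 155.0], [324.0, 100.0]] toe [-66.6  -3.7] heel [76.3 34.6]
18 corner60,70 tab15,104 heel68,14: [[324.0, 154.0], [324.0, 92.0]] toe [-60.6  -6.5] heel [80.1 39.2]
```

```bash
python3 -m jog '[[[-1,-0.002,0,-0.001,0],[-1,-0.005,0,-0.001,0],[-1,-0.005,0,-0.0005,0],[-1,-0.005,0,0,0]]]' 15
python3 m.py | cut -c1-600
```

```text
time: 8.27
tool_pos: [0.544, 0.2102, 0.1195]
tool_rot: [-3.141, -0.002, -0.03]
contact_force: [2.6, -0.1, 7.8]
opening: 0.0096
grip_force: 15.0
[0.544  0.2102 0.1195] [ 2.6 -0.1  7.8] [-0.065 -0.218 -0.044] 0.009622243965479527
col [(60, np.int64(125)), (64, np.int64(126)), (68, np.int64(126)), (72, np.int64(163)), (76, np.int64(175)), (80, np.int64(193)), (84, np.int64(193)), (88, np.int64(164)), (92, np.int64(92)), (96, np.int64(98)), (100, np.int64(101)), (104, np.int64(143)), (108, np.int64(194)), (112, np.int64(212)), (116, np.int64(211)), (120, np.int64(212)), (124, np.int64(196)), (128, np.int64(147)), (132, np.int64(148)), (136, np.int64(148)), (140, np.int64(148)), (144, np.int64(148)), (148, np.int64(148)), (152, np.int64(148)), (156, np.int64(149)), (160, np.int64(212)), (164, np.int64(212)), (168, np.int6
0 corner60,70 tab15,104 heel68,14: [[324.0, 165.0], [324.0, 140.0]] toe [-100.5   14.5] heel [47.4 14.5]
4 corner60,70 tab15,104 heel68,14: [[324.0, 161.0], [324.0, 129.0]] toe [-93.6   8.8] heel [54.  19.1]
8 corner60,70 tab15,104 heel68,14: [[324.0, 159.0], [324.0, 118.0]] toe [-86.3   3.6] heel [60.2 24.2]
12 corner60,70 tab15,104 heel68,14: [[324.0, 156.0], [324.0, 108.0]] toe [-78.7  -1.1] heel [66.  29.7]
15 corner60,70 tab15,104 heel68,14: [[324.0, 155.0], [324.0, 100.0]] toe [-72.8  -4.2] heel [70.1 34.1]
18 corner60,70 tab15,104 heel68,14: [[324.0, 155.0], [324.0, 92.0]] toe [-66.7  -7.1] heel [74.  38.7]
```

```bash
python3 -m jog '[[[-1,0.002,0,0.0015,0],[-1,0.004,0,0.003,0],[-1,0.006,0,0.0045,0],[-1,0.008,0,0.006,0],[-1,0.010,0,0.0075,0]]]' 15
python3 m.py | cut -c1-600
```

```text
time: 8.73
tool_pos: [0.5538, 0.21, 0.1125]
tool_rot: [-3.141, -0.002, -0.03]
contact_force: [-3.5, -0.9, 19.2]
opening: 0.0102
grip_force: 15.0
[0.5538 0.21   0.1125] [-3.5 -0.9 19.2] [-0.125  0.887  0.007] 0.010177314117998592
col [(60, np.int64(190)), (64, np.int64(215)), (68, np.int64(180)), (72, np.int64(88)), (76, np.int64(124)), (80, np.int64(126)), (84, np.int64(126)), (88, np.int64(150)), (92, np.int64(191)), (96, np.int64(192)), (100, np.int64(188)), (104, np.int64(129)), (108, np.int64(100)), (112, np.int64(101)), (116, np.int64(100)), (120, np.int64(174)), (124, np.int64(217)), (128, np.int64(217)), (132, np.int64(218)), (136, np.int64(204)), (140, np.int64(135)), (144, np.int64(136)), (148, np.int64(136)), (152, np.int64(136)), (156, np.int64(136)), (160, np.int64(209)), (164, np.int64(216)), (168, np.int
0 corner60,70 tab15,104 heel68,14: [[324.0, 165.0], [324.0, 140.0]] toe [-90.7   7.5] heel [57.3  7.5]
4 corner60,70 tab15,104 heel68,14: [[324.0, 161.0], [324.0, 129.0]] toe [-83.8   1.8] heel [63.8 12.1]
8 corner60,70 tab15,104 heel68,14: [[324.0, 159.0], [324.0, 118.0]] toe [-76.5  -3.4] heel [70.  17.2]
12 corner60,70 tab15,104 heel68,14: [[324.0, 156.0], [324.0, 108.0]] toe [-68.8  -8.1] heel [75.9 22.7]
15 corner60,70 tab15,104 heel68,14: [[324.0, 155.0], [324.0, 100.0]] toe [-62.9 -11.3] heel [80. 27.]
18 corner60,70 tab15,104 heel68,14: [[324.0, 155.0], [324.0, 92.0]] toe [-56.8 -14.1] heel [83.8 31.6]
```

```bash
python3 -m jog '[[[-1,0.000,0,0.000,0],[-1,0.003,0,0.003,0],[-1,0.006,0,0.0055,0],[-1,0.009,0,0.008,0],[-1,0.011,0,0.010,0]]]' 30
python3 m.py | cut -c1-600
```

```text
time: 9.2
tool_pos: [0.564, 0.2096, 0.1027]
tool_rot: [-3.141, 0.0, -0.03]
contact_force: [-14.3, -1.1, 33.9]
opening: 0.0102
grip_force: 30.0
[0.564  0.2096 0.1027] [-14.3  -1.1  33.9] [-3.680e-01  2.349e+00 -1.000e-03] 0.010232449545466529
col [(60, np.int64(35)), (64, np.int64(36)), (68, np.int64(36)), (72, np.int64(38)), (76, np.int64(42)), (80, np.int64(213)), (84, np.int64(219)), (88, np.int64(157)), (92, np.int64(115)), (96, np.int64(129)), (100, np.int64(130)), (104, np.int64(134)), (108, np.int64(170)), (112, np.int64(169)), (116, np.int64(171)), (120, np.int64(195)), (124, np.int64(194)), (128, np.int64(183)), (132, np.int64(105)), (136, np.int64(101)), (140, np.int64(102)), (144, np.int64(166)), (148, np.int64(220)), (152, np.int64(218)), (156, np.int64(125)), (160, np.int64(123)), (164, np.int64(204)), (168, np.int64(2
0 corner60,70 tab15,104 heel68,14: [[324.0, 165.0], [324.0, 139.0]] toe [-80.5  -2.3] heel [67.4 -2.3]
4 corner60,70 tab15,104 heel68,14: [[324.0, 161.0], [324.0, 129.0]] toe [-73.6  -8. ] heel [74.   2.3]
8 corner60,70 tab15,104 heel68,14: [[324.0, 159.0], [324.0, 118.0]] toe [-66.3 -13.2] heel [80.2  7.4]
12 corner60,70 tab15,104 heel68,14: [[324.0, 157.0], [324.0, 107.0]] toe [-58.7 -17.9] heel [86.  12.9]
15 corner60,70 tab15,104 heel68,14: [[324.0, 155.0], [324.0, 100.0]] toe [-52.8 -21. ] heel [90.1 17.3]
18 corner60,70 tab15,104 heel68,14: [[324.0, 155.0], [324.0, 92.0]] toe [-46.7 -23.9] heel [94.  21.9]
```

```bash
python3 -m jog '[[[-1,0,0,0,0],[-1,-0.002,0,-0.001,0],[-1,-0.003,0,-0.002,0],[-1,-0.003,0,-0.002,0]]]' 20
python3 -m jog '[[[-0.6,0,0,0,0],[-0.6,0,0,0,0],[-0.6,0,0,0,0],[-0.6,0,0,0,0]]]' 
python3 -m jog '[[[-0.6,0,0,-0.02,0],[-0.6,0,0,-0.06,0],[-0.6,0,0,-0.10,0],[-0.6,0,0,-0.13,0],[-0.6,0,0,-0.13,0]]]' 
python3 m.py | head -1
python3 - <<'E'
from h import *
w=cv2.imread("pics/wm.png");sc=robot.read_camera("scene")[:,:,::-1]
a=cv2.resize(w[90:290,230:450],None,fx=1.9,fy=2.4);b=cv2.resize(sc[180:280,350:455],None,fx=3.5,fy=4.8,interpolation=cv2.INTER_CUBIC)
cv2.imwrite("pics/v5.png",np.hstack([a,b])[:, :800]);print(a.shape,b.shape)
E
```

```text
time: 9.58
tool_pos: [0.5622, 0.2096, 0.1036]
tool_rot: [-3.141, -0.003, -0.03]
contact_force: [4.7, 0.5, 2.4]
opening: 0.0101
grip_force: 20.0
time: 9.92
tool_pos: [0.5604, 0.2095, 0.1024]
tool_rot: [3.141, 0.002, -0.03]
contact_force: [-0.5, 0.4, 0.1]
opening: 0.0182
grip_force: 0.0
time: 10.33
tool_pos: [0.5637, 0.2104, 0.2403]
tool_rot: [-3.139, -0.011, -0.03]
contact_force: [0.9, 0.7, 0.7]
opening: 0.0186
grip_force: 0.0
[0.5637 0.2104 0.2403] [0.9 0.7 0.7] [ 0.061 -0.011  0.026] 0.01860916846302998
(480, 418, 3) (480, 368, 3)
```

View pics/v5.png

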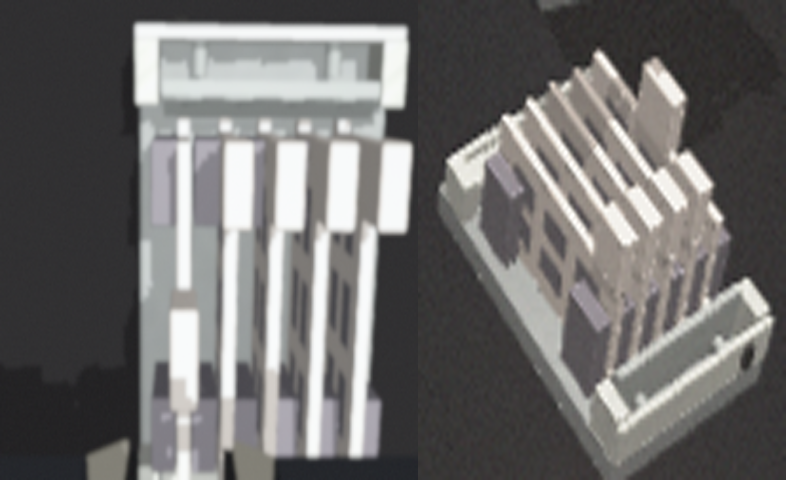

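The picture shows the plate in the leftmost slot, with its panel top level with the neighbours and its heel under the catch bar at (183,125) like the other heels. I'll compare rows numerically before handing in.

```bash
python3 - <<'E'
from h import *
s=robot.observe();c=cam("wrist",s);w=robot.read_camera("wrist")[:,:,::-1];g=w.min(2).astype(int)
print(s["tool_pos"])
for u in(325,326,327,347,348,349,368,369,390,391): print(u,g[120:156,u].tolist())
for r in(160,175,190,205,): 
    b=(g[r]>215).astype(int);d=np.diff(b);print(r,[(a,e,onz(c,((a+e)/2,r),.09)[0,:2].round(4).tolist()) for a,e in zip(np.where(d==1)[0]+1,np.where(d==-1)[0]) if 300<a<460 and e-a>3])
E
```

```text
[0.56136513 0.2096981  0.23406722]
325 [223, 223, 222, 221, 210, 186, 148, 122, 117, 121, 124, 125, 129, 155, 198, 232, 246, 249, 249, 248, 243, 223, 187, 183, 219, 243, 249, 249, 249, 248, 249, 249, 249, 249, 249, 249]
326 [223, 223, 223, 221, 212, 187, 150, 122, 120, 123, 125, 126, 127, 154, 198, 232, 245, 248, 248, 248, 242, 223, 188, 183, 219, 243, 248, 248, 248, 249, 249, 249, 248, 249, 249, 249]
327 [223, 223, 223, 221, 212, 188, 152, 124, 121, 125, 126, 126, 127, 151, 193, 224, 237, 240, 240, 240, 235, 218, 191, 188, 217, 238, 244, 245, 245, 244, 245, 244, 244, 244, 244, 245]
347 [223, 224, 223, 219, 204, 180, 154, 133, 126, 126, 126, 125, 127, 150, 184, 212, 234, 245, 242, 219, 175, 143, 138, 145, 162, 179, 187, 190, 192, 193, 196, 200, 202, 204, 206, 206]
348 [224, 223, 224, 219, 204, 180, 154, 134, 126, 125, 126, 124, 128, 150, 184, 213, 234, 245, 242, 219, 177, 148, 145, 163, 196, 219, 228, 230, 231, 232, 233, 234, 235, 236, 237, 237]
349 [224, 224, 223, 219, 204, 179, 153, 134, 126, 126, 126, 125, 126, 149, 184, 213, 232, 240, 236, 214, 176, 149, 149, 173, 212, 236, 245, 
[... 1101 characters left out ...]
4(347), np.int64(361), [0.5963, 0.1871]), (np.int64(375), np.int64(389), [0.5957, 0.1668]), (np.int64(403), np.int64(417), [0.5951, 0.1465]), (np.int64(431), np.int64(444), [0.5945, 0.1265])]
190 [(np.int64(322), np.int64(327), [0.5861, 0.2088]), (np.int64(348), np.int64(353), [0.5855, 0.1898]), (np.int64(372), np.int64(377), [0.5849, 0.1722]), (np.int64(396), np.int64(402), [0.5844, 0.1543]), (np.int64(421), np.int64(427), [0.5838, 0.136])]
205 [(np.int64(322), np.int64(327), [0.5749, 0.2092]), (np.int64(347), np.int64(353), [0.5743, 0.1903]), (np.int64(371), np.int64(377), [0.5738, 0.1725]), (np.int64(396), np.int64(401), [0.5732, 0.1544]), (np.int64(420), np.int64(425), [0.5727, 0.1367])]
```

```bash
python3 -c "
from cell import robot
print(robot.hand_in())"
```

```text
the job is handed in; nothing more can be done
None
```

The test plate is in the empty slot, with its toe fed under the keeper bar and the catch closed over its heel as far as the last wrist-camera picture shows. I handed the job in after about 10 s of robot time, but the hand-in gave back no pass/fail result.

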